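# Offer up the loose hinge leaf to the grille gate and hold it for the pin

## Robot

A 6-joint arm with a two-finger parallel gripper is mounted at the origin on the work surface. World frame = base frame: x ahead of the robot, y to its left, z up, the work surface at z = 0. Lengths are in m, angles in rad, forces in N, time in s.
With the tool pointing down it reaches from about 0.325 to 0.85 m from the base axis. Payload 4.4 kg.
Tool frame: the origin (TCP) lies at the very end of the fingers, on their centre line; the grasp point (between the pads) lies 19 mm behind it; y points along the fingers, z is the direction in which the jaws open and shut, and the axes are right-handed (so a half turn about y gives the same grasp; the last joint's range is limited). The gripper opens to 94 mm and grips with 3 to 60 N. Pads are 16 mm wide; open, the fingers measure 119 mm over their backs; the gripper's body (75 mm by 177 mm) begins 78 mm behind the grasp point.
Start: joints at [1.155, 0.207, 1.542, -0, 1.393, -0.15], TCP at [0.151, 0.555, 0.205] pointing down, gripper open.
Joint ranges: [-2.73, 2.73], [-0.86, 2.22], [0.23, 2.46], [-1.11, 4.25], [0.08, 2.63], [-2.82, 2.82]. Speed limits (rad/s): [2.79, 2.79, 3.14, 3.14, 3.14, 3.14].

## Interface

Orientations are given as a unit quaternion [w, x, y, z].
In Python, from plant import telemetry, eyes, order gives the robot as it stands.
- The arm moves only by the tool apply_moves, never from a script. Its argument "commands" is a list of rows, each a list of 3 entries, a list of its own where there are three numbers: the shift along the tool's x, y, z in cm, then the turn, a rotation vector about the tool's x, y, z in rad, then the opening in per cent of the stroke, from 0 (shut) to 100 (fully open). In form: [[[tx, ty, tz], [ax, ay, az], fingers], ...]. A call has 1 to 10 rows; each row shifts and turns the pose as measured when the row begins, along the tool's axes as they then stand; what a row does not reach is not made up. A row lasts 1/12 s, in which the tool goes at most 41.7 mm and 7.16 degrees, less where a joint would pass 70% of its speed; a pose out of reach is approached as far as the arm can. A call is refused whole if a number of a shift passes 4.17 or a number of a turn 0.125, either way. A call with a gripper value outside its range is refused whole. The fingers move at their own pace and stop on an object; the grip force is fixed at half the most. Time passes only in rows, so rows that do not move let the fingers close. It gives the time, the measured TCP pose, the force and the opening at its end, in the units of the state.
- telemetry.sense(): the state, without advancing time (a new reading comes with each control period).
- eyes.get_image(name): name is "scene" or "top"; returns (picture, depth): 480x640x3 uint8, red, green, blue; 480x640 float32, m along the optical axis (not along the pixel's ray), 0 where there is no reading.
- eyes.camera_model(name): a dict with "fovy" (degrees; the focal length in pixels is half the picture's height over the tangent of half this angle, whatever the lens; pixels are square), "cx", "cy" (the principal point, pixels), "xyz" and "orientation" of the camera in the world. Camera axes: x right, y down, z forward; pixel columns grow to the right and rows downward; lengths in m; the calibration is good to about 2 mm. A picture is of the moment at which its call begins. camera_model takes no time and is no camera call.
- order.close_job(): hands the job in, once; it reports no verdict.
The state is a dict: "time": time; "joints": joint angles; "joint_vel": joint speeds; "joint_torque": joint torques, N m; "tool_pos": TCP position; "orientation": TCP orientation; "wrist_force": force on the tool from outside, world axes, zero at the start; "moment": the same for the moment, N m; "opening": opening from 0.0 (shut) to 1.0 (fully open).
Only numpy, scipy, OpenCV 4.12 (cv2) and the standard library are available. Lean on these libraries where they do the work, as an engineer would, in place of code of your own. Each camera call takes 0.05 s, during which the arm holds its last target. There are 200 camera calls.

## Task

Pull the parts cabinet's top drawer out to its stop and leave it open; take out the bare-steel hinge leaf with the single knuckle and leave the red two-knuckle leaf in the drawer. Gently bring the steel leaf's knuckle in between the two knuckles of the leaf on the gate, so that their pin holes line up, with the leaf level and pointing straight away from the gate. Finish while still holding it there, steady in the gripper alone and not leaning on the gate, ready for someone to slip the pin through, and leave the other things on the bench where they are.

Things in the scene. Friction and masses are not known exactly. Their poses are not given: they have to be found in the camera images.
- cab_drawer0 (a joint): top drawer of the grey parts cabinet with yellow fronts: m pulled out, 0 shut, 0.174 at its stop; starts 0.025 to 0.06 open. Light friction (1 N, damping 4 N per m/s), stays where left. Inside 258 mm wide, 205 mm long from 56 mm behind the handle bar; inner floor 90 mm above the bench, walls 48 mm higher than the floor, upper edge of the yellow front 147 mm above the bench.
- cab_drawer0_handle (a point): middle of the top drawer's bar handle: level dark steel bar, 11 mm thick, 120 mm long along this point's y, 35 mm in front of the drawer's face (gap 29 mm), 122 mm above the bench, 38 mm below the cabinet's top. x points straight into the cabinet, z up; the drawer slides level towards -x. Cabinet fixed, 250 mm deep, 300 wide, 160 high.
- leaf: loose hinge leaf, bare steel, about 220 g, lying flat in the left or right half of the top drawer, knuckle towards the cabinet's back within 0.35 rad. Plate 60 (x) by 40 (y) by 10 mm; one knuckle tube across its +x end, 22 mm thick, bore 12, 26 long. Origin: underside of plate, near the centre of mass; plate from x -40 to +20 mm, z up, underside flush. Grip across the 40 mm (y) at x = 0.
- leaf_hole (a point): middle of the bore of the loose leaf's knuckle, 36 mm along x and 11 mm up from leaf's origin; axes of leaf (bore along y).
- gate_hole (a point): where the middle of the loose leaf's bore belongs: on the axis of the two fixed knuckles, midway between them, 81 mm above the bench; axes of gate (bore along y). In the finished pose the loose leaf has these same axes, its plate on the -x side with its underside 70 mm above the bench, over free air.
- gate: fixed steel grille gate lying on battens, 360 mm (x) by 300 (y); origin on the bench under gate_hole; x points over the gate, -x to the free side facing the robot. Its hinge leaf has two knuckle tubes, 22 mm thick, bore 12, at y = 16 to 36 and -16 to -36 mm; the 32 mm gap between is open above, below and to -x. Behind it: plate from x = +19, gate tube and battens from +20 mm.
- red_leaf: look-alike to leave in the drawer's other half: red-painted hinge leaf of the same plate size with two short knuckles (10 mm each) instead of one. Origin and axes as for leaf.
- pin: brass hinge pin, 7 mm by 85 mm with a square 14 mm head, lying on the bench between the robot and the gate; leave it. Origin on the bench under its middle.
- paint_can: grey paint can, 84 mm diameter, 100 mm high, on the bench at the robot's right; origin at its underside. Leave it.
- thinner: white bottle with red cap, 66 mm diameter, 150 mm high, on the bench at the robot's left; origin at its underside. Leave it.
- screwdriver: screwdriver with orange handle lying on the bench, right of the robot. Leave it.
- wrench: steel wrench lying on the bench, left of the robot. Leave it.
- sanding_block: cork sanding block 100 x 60 x 35 mm lying on the bench, right of the robot. Leave it.

How it is judged:
By the outcome, as a careful person would: the job done as asked, in the order asked, and still so for the second after the job is handed in, while the arm keeps its last pose, push and grip.
It also fails if it takes over 54 s, if anything falls off the work surface, if the arm or the gripper's body presses on something with over 40 N, if the wrist force passes 120 N, or if a joint passes its speed limit or range.

## Working session

There is one attempt and no reset: what is moved stays moved. The work goes in short steps, Python scripts to look and compute and a tool call to move; the robot and the scene stay as the last step left them, time stands still between calls to the robot, and variables do not carry over. Pictures are saved under pics/ and viewed, about 8 in all and at most 12, crops included, and the job is handed in when it is done.

Besides the shell and the picture viewer there is one more tool, called after ">>>" in YAML: its name, and indented under it one key for each argument. apply_moves: Moves the arm, as the interface text tells. Its arguments: {"type":"object","properties":{"commands":{"type":"array","items":{"type":"array"}}},"required":["commands"]}

```bash
mkdir -p pics
cat > h.py <<'E'
import numpy as np, cv2
from scipy.spatial.transform import Rotation as R
from plant import telemetry, eyes, order
def rot(q): return R.from_quat([q[1],q[2],q[3],q[0]])
def cam(n):
    m=eyes.camera_model(n); f=240/np.tan(np.radians(m['fovy'])/2); return m,f
def grab(n):
    p,d=eyes.get_image(n); return p,d
def cloud(n,d):
    m,f=cam(n); v,u=np.mgrid[0:480,0:640]
    c=np.stack([(u-m['cx'])/f*d,(v-m['cy'])/f*d,d],-1)
    w=c@rot(m['orientation']).as_matrix().T+np.array(m['xyz']); w[d==0]=np.nan; return w
def ray(n,uv,z):
    m,f=cam(n); uv=np.atleast_2d(uv).astype(float)
    r=np.c_[(uv[:,0]-m['cx'])/f,(uv[:,1]-m['cy'])/f,np.ones(len(uv))]@rot(m['orientation']).as_matrix().T
    o=np.array(m['xyz']); return o+r*((z-o[2])/r[:,2])[:,None]
def save(n,p,s=1,box=None):
    if box: p=p[box[1]:box[3],box[0]:box[2]]
    cv2.imwrite('pics/'+n+'.png',cv2.cvtColor(cv2.resize(p,None,fx=s,fy=s,interpolation=cv2.INTER_CUBIC),cv2.COLOR_RGB2BGR))
E
python3 - <<'E'
from h import *
for n in('scene','top'):
    p,d=grab(n); save(n+'0',p); np.savez(n+'0.npz',p=p,d=d); print(eyes.camera_model(n))
s=telemetry.sense(); print(s); print(rot(s['orientation']).as_matrix().round(3))
E
```

```text
{'fovy': 47.4055284745644, 'cx': 318.3660162674894, 'cy': 246.48058641801273, 'xyz': array([ 0.97522166, -0.86407765,  1.06140074]), 'orientation': array([-0.37797179,  0.89968952,  0.19812538, -0.09188268])}
{'fovy': 44.44636376171413, 'cx': 320.3664784363324, 'cy': 229.29284399914036, 'xyz': array([0.2385739 , 0.01103814, 1.76657071]), 'orientation': array([-0.0575325 ,  0.71052009, -0.69880328,  0.05937328])}
{'time': 0.1, 'joints': array([ 1.15450680e+00,  2.07340226e-01,  1.54279538e+00, -2.21378193e-05,
        1.39350908e+00, -1.50502885e-01]), 'joint_vel': array([ 0.00118815, -0.00141174, -0.00248665,  0.00164167, -0.00010644,
        0.00188149]), 'joint_torque': array([-1.02045753e-03, -3.71861494e+01, -2.82294041e+01,  7.00459233e-02,
        3.10316111e-02, -6.73429986e-05]), 'tool_pos': array([0.15075587, 0.55412963, 0.20441129]), 'orientation': array([-0.70017308,  0.70157052, -0.09388746,  0.09349652]), 'wrist_force': array([ 0.58137823, -0.78457626, -0.18167496]), 'moment': array([ 0.01997652,  0.01894565, -0.00167534]), 'opening': 1.001111504723806}
[[ 0.965 -0.001  0.263]
 [-0.263 -0.002  0.965]
 [-0.    -1.    -0.002]]
```

View pics/scene0.png

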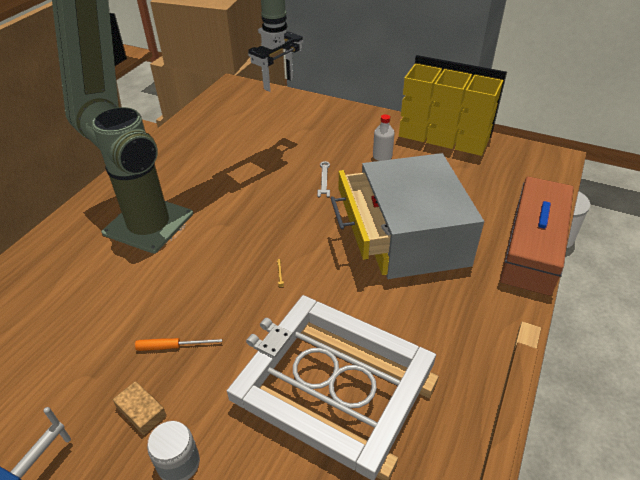

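View pics/top0.png

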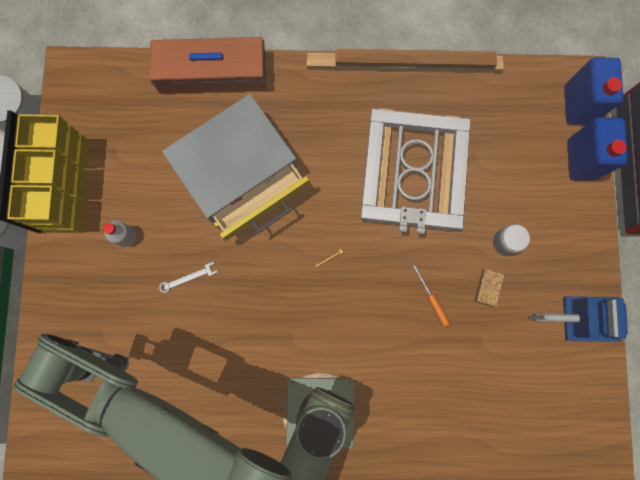

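The scene view shows the drawer ajar, its handle near (338,212), and the gate knuckles near (253,340) and (266,323). In the top view the handle is near (275,218) and the knuckles near (404,228) and (421,228).

Run:
```python
from h import *
for n in('scene','top'):
    D=np.load(n+'0.npz'); p=D['p'].astype(int); d=D['d']; w=cloud(n,d); z=w[...,2]
    hsv=cv2.cvtColor(D['p'],cv2.COLOR_RGB2HSV)
    print(n)
    # cabinet top
    b=(330,140,490,290) if n=='scene' else (150,90,320,250)
    M=np.zeros(d.shape,bool); M[b[1]:b[3],b[0]:b[2]]=1
    t=M&(abs(z-.16)<.006)&(hsv[...,1]<60); q=w[t]
    r=cv2.minAreaRect(q[:,:2].astype(np.float32)); print('cabtop',t.sum(),np.median(q[:,2]),r,cv2.boxPoints(r).round(3).tolist())
    y=M&(hsv[...,0]>20)&(hsv[...,0]<32)&(hsv[...,1]>200)&(abs(z-.147)<.008); q=w[y]
    if len(q): 
        r=cv2.minAreaRect(q[:,:2].astype(np.float32)); print('front',len(q),q.mean(0),r)
    hb=M&(hsv[...,2]<90)&(z>.1)&(z<.14); 
    b2=(325,190,352,240) if n=='scene' else (245,195,305,240)
    M2=np.zeros_like(M);M2[b2[1]:b2[3],b2[0]:b2[2]]=1
    hb&=M2; q=w[hb]
    print('handle',len(q),q.mean(0) if len(q) else '')
    if len(q): print(cv2.minAreaRect(q[:,:2].astype(np.float32)), np.percentile(q[:,2],[5,50,95]))
    # gate tube
    b=(225,290,440,480) if n=='scene' else (355,100,480,240)
    M=np.zeros(d.shape,bool); M[b[1]:b[3],b[0]:b[2]]=1
    zz=z[M&(z>.03)]; print('gate z hist',np.histogram(zz,bins=np.arange(.03,.13,.005)))
    g=M&(z>.065)&(hsv[...,1]<60); q=w[g]; r=cv2.minAreaRect(q[:,:2].astype(np.float32)); print('gate',r,cv2.boxPoints(r).round(3).tolist())
    red=(hsv[...,1]>150)&((hsv[...,0]<8)|(hsv[...,0]>172))&(z>.08)&(z<.13); print('red',w[red].mean(0) if red.any() else None, red.sum())
p=np.load('top0.npz')['p']; s=np.load('scene0.npz')['p']
a=cv2.resize(p[185:245,345:465],(800,400),interpolation=cv2.INTER_CUBIC)
import sys
c=cv2.resize(s[300:370,225:325],None,fx=4,fy=4,interpolation=cv2.INTER_CUBIC)
e=cv2.resize(s[160:260,320:420],(280,280),interpolation=cv2.INTER_CUBIC)
a=cv2.resize(a,(600,300)); o=np.zeros((580,780,3),np.uint8); o[:300,:600]=a; o[300:580,:400]=c; o[300:580,400:680]=e
save('mix',o)
```

```text
scene
cabtop 6558 0.15963448820846732 ((0.7193838357925415, 0.26927971839904785), (0.23793895542621613, 0.3086634874343872), 35.683902740478516) [[0.5329999923706055, 0.32499998807907104], [0.7129999995231628, 0.07500000298023224], [0.906000018119812, 0.21299999952316284], [0.7260000109672546, 0.46399998664855957]]
front 400 [0.58062373 0.15204753 0.14629122] ((0.5742092728614807, 0.1626463085412979), (0.014743413776159286, 0.29554885625839233), 35.521339416503906)
handle 190 [0.54712463 0.14554513 0.12538807]
((0.5442909002304077, 0.1596563756465912), (0.04222283512353897, 0.16298404335975647), 35.90686798095703) [0.11904417 0.1255092  0.13273135]
gate z hist (array([1326,  395,  402,  587, 1761, 1363,  477, 4223, 4372,  388,  367,
         74,   65,    5,    0,    0,    0,    0,    0]), array([0.03 , 0.035, 0.04 , 0.045, 0.05 , 0.055, 0.06 , 0.065, 0.07 ,
       0.075, 0.08 , 0.085, 0.09 , 0.095, 0.1  , 0.105, 0.11 , 0.115,
       0.12 , 0.125]))
gate ((0.7026018500328064, -0.2750559449195862), (0.30341827869415283, 0.3700040280818939), 84.6663589477539) [[0.5040000081062317, -0.40
[... 595 characters left out ...]
0.042486727237701416, 0.12876231968402863), 36.515384674072266) [0.11948075 0.12695039 0.13252196]
gate z hist (array([ 573,  273,  131,  265,  564,  592,  708, 1790, 1768,  701,  212,
         83,   42,   11,    0,    0,    0,    0,    0]), array([0.03 , 0.035, 0.04 , 0.045, 0.05 , 0.055, 0.06 , 0.065, 0.07 ,
       0.075, 0.08 , 0.085, 0.09 , 0.095, 0.1  , 0.105, 0.11 , 0.115,
       0.12 , 0.125]))
gate ((0.6994548439979553, -0.2722929120063782), (0.3008813261985779, 0.3705068528652191), 84.56645965576172) [[0.5009999871253967, -0.4050000011920929], [0.8700000047683716, -0.4399999976158142], [0.8980000019073486, -0.14000000059604645], [0.5289999842643738, -0.10499999672174454]]
red None 0
```

View pics/mix.png

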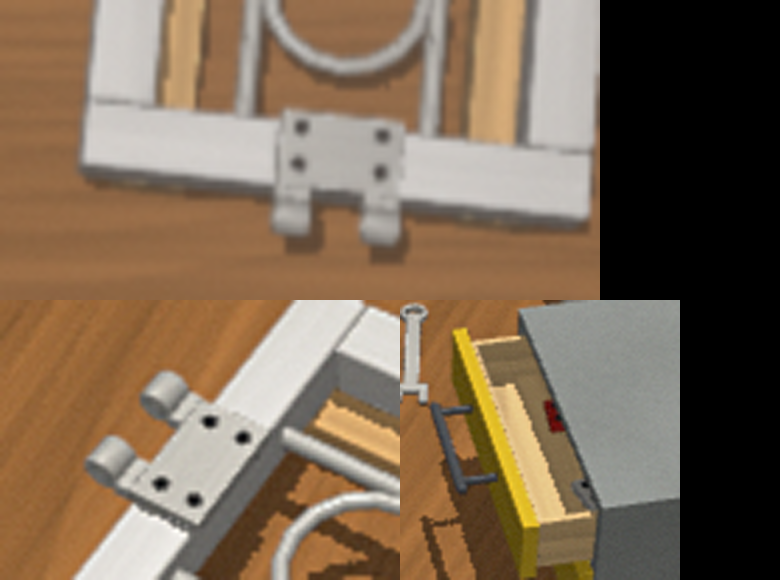

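Handle is near (0.537, 0.142) and the cabinet's yaw is 35.8°; both cameras and the given sizes agree. Gate yaw is −5.4°, with the hole near (0.526, −0.256). The steel leaf is in the drawer's right half. I'll turn the tool first.

>>> apply_moves:
  commands:
    - [[0, 0, 0], [0, 0.12, 0], 28]
    - [[0, 0, 0], [0, 0.12, 0], 28]
    - [[0, 0, 0], [0, 0.12, 0], 28]
    - [[0, 0, 0], [0, 0.12, 0], 28]
    - [[0, 0, 0], [0, 0.12, 0], 28]
    - [[0, 0, 0], [0, 0.1, 0], 28]

```text
time: 0.6
tool_pos: [0.1495, 0.5514, 0.2002]
orientation: [-0.618, 0.625, -0.337, 0.338]
wrist_force: [-0.3, 0.2, -1.2]
opening: 0.607
```

```bash
cat >> h.py <<'E'
def go(pos,yaw=None):
    "offset to pos in tool cm; yaw of tool z (deg) for level tool -> rotvec"
    s=telemetry.sense(); T=rot(s['orientation']); t=T.inv().apply(np.array(pos)-s['tool_pos'])*100
    print('t',round(s['time'],2),'pos',s['tool_pos'].round(4),'F',s['wrist_force'].round(1),'open',round(float(s['opening']),3),'shift cm',t.round(2),'len',np.linalg.norm(t).round(2))
    if yaw is not None:
        a=np.radians(yaw); z=np.array([np.cos(a),np.sin(a),0]); y=np.array([0,0,-1.]); G=np.c_[np.cross(y,z),y,z]
        print('turn',(T.inv()*R.from_matrix(G)).as_rotvec().round(3),'shift in goal axes cm',(G.T@(np.array(pos)-s['tool_pos'])*100).round(2))
E
python3 -c "
from h import *
go([.537,.142,.204],35.8)"
```

```text
t 0.6 pos [0.1495 0.5514 0.2002] F [-0.3  0.2 -1.2] open 0.607 shift cm [55.44 -0.16 10.19] len 56.37
turn [ 0.009 -0.049  0.005] shift in goal axes cm [55.87 -0.38  7.48]
```

>>> apply_moves:
  commands:
    - [[4, -0.1, 0.6], [0, -0.05, 0], 28]
    - [[4, -0.1, 0.6], [0, 0, 0], 28]
    - [[4, -0.1, 0.6], [0, 0, 0], 28]
    - [[4, -0.1, 0.6], [0, 0, 0], 28]
    - [[4, -0.1, 0.6], [0, 0, 0], 28]
    - [[4, -0.1, 0.6], [0, 0, 0], 28]
    - [[4, -0.1, 0.6], [0, 0, 0], 28]
    - [[4, -0.1, 0.6], [0, 0, 0], 28]
    - [[4, -0.1, 0.6], [0, 0, 0], 28]
    - [[4, -0.1, 0.6], [0, 0, 0], 28]

```text
time: 1.43
tool_pos: [0.4317, 0.2543, 0.2056]
orientation: [-0.626, 0.638, -0.319, 0.316]
wrist_force: [-0.9, 0.9, -0.6]
opening: 0.281
```

```bash
python3 -c "
from h import *
go([.537,.142,.204],35.8)"
```

```text
t 1.43 pos [0.4317 0.2543 0.2056] F [-0.9  0.9 -0.6] open 0.281 shift cm [15.29  0.18  1.74] len 15.39
turn [0.017 0.015 0.003] shift in goal axes cm [15.26  0.16  1.97]
```

>>> apply_moves:
  commands:
    - [[3.8, 0, 0.5], [0.01, 0.01, 0], 28]
    - [[3.8, 0, 0.5], [0, 0, 0], 28]
    - [[3.8, 0, 0.5], [0, 0, 0], 28]
    - [[3, 0, 0.4], [0, 0, 0], 28]
    - [[1, 0, 0], [0, 0, 0], 28]

```text
time: 1.85
tool_pos: [0.5443, 0.1295, 0.2041]
orientation: [-0.626, 0.632, -0.323, 0.323]
wrist_force: [-0.4, 0.0, -0.0]
opening: 0.282
```

```bash
python3 -c "
from h import *
go([.537,.142,.204],35.8)
p,d=grab('scene'); save('s1',p,5,(270,150,400,260))"
```

```text
t 1.85 pos [0.5443 0.1295 0.2041] F [-0.4  0.  -0. ] open 0.282 shift cm [-1.44  0.    0.14] len 1.44
turn [ 0.009 -0.002  0.004] shift in goal axes cm [-1.44  0.01  0.14]
```

View pics/s1.png

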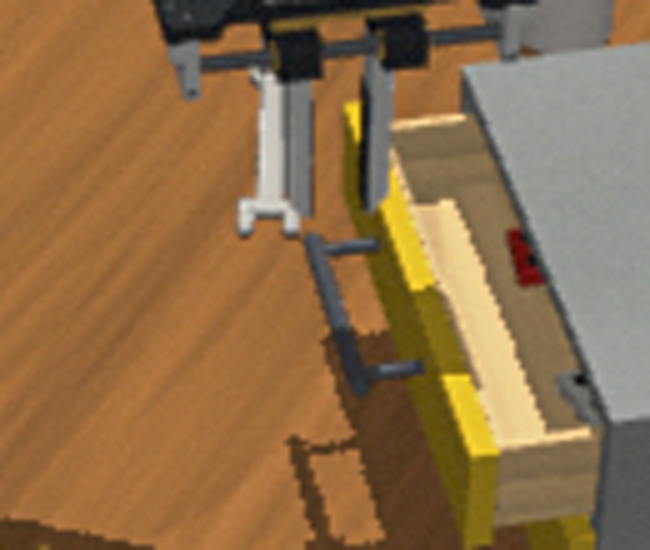

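The fingers are above the bar, which lies at crop (310–365, 240–390). Next I'll centre along the bar and descend.

>>> apply_moves:
  commands:
    - [[-1, 2, 0.1], [0.01, 0, 0], 28]
    - [[-0.4, 2, 0], [0, 0, 0], 28]
    - [[0, 2, 0], [0, 0, 0], 28]
    - [[0, 1.5, 0], [0, 0, 0], 28]
    - [[0, 0.8, 0], [0, 0, 0], 28]
    - [[0, 0, 0], [0, 0, 0], 28]

```text
time: 2.4
tool_pos: [0.5319, 0.1459, 0.1174]
orientation: [0.629, -0.629, 0.323, -0.323]
wrist_force: [0.3, -1.0, -0.2]
opening: 0.279
```

```bash
python3 -c "
from h import *
go([.537,.142,.104],35.8)"
```

```text
t 2.4 pos [0.5319 0.1459 0.1174] F [ 0.3 -1.  -0.2] open 0.279 shift cm [0.61 1.33 0.18] len 1.48
turn [-0.    -0.003 -0.001] shift in goal axes cm [0.61 1.34 0.18]
```

Down the last bit, then close on the bar.

>>> apply_moves:
  commands:
    - [[0, 0.8, 0.1], [0, 0, 0], 28]
    - [[0, 0.5, 0], [0, 0, 0], 28]
    - [[0, 0, 0], [0, 0, 0], 0]
    - [[0, 0, 0], [0, 0, 0], 0]
    - [[0, 0, 0], [0, 0, 0], 0]
    - [[0, 0, 0], [0, 0, 0], 0]
    - [[0, 0, 0], [0, 0, 0], 0]

```text
time: 2.98
tool_pos: [0.5327, 0.1493, 0.1052]
orientation: [0.631, -0.628, 0.322, -0.322]
wrist_force: [-0.2, 0.4, -2.7]
opening: 0.107
```

```bash
python3 -c "
from h import *
go([.43,.065,.104],35.8)"
```

```text
t 2.98 pos [0.5327 0.1493 0.1052] F [-0.2  0.4 -2.7] open 0.107 shift cm [  0.84   0.08 -13.26] len 13.29
turn [-0.003 -0.    -0.001] shift in goal axes cm [  0.83   0.12 -13.26]
```

The gripper holds the bar (opening ≈10 mm). Pulling.

>>> apply_moves:
  commands:
    - [[0, 0, -0.8], [0, 0, 0], 0]
    - [[0, 0, -1.5], [0, 0, 0], 0]
    - [[0, 0, -1.5], [0, 0, 0], 0]
    - [[0, 0, -1.5], [0, 0, 0], 0]
    - [[0, 0, -1.5], [0, 0, 0], 0]
    - [[0, 0, -1.5], [0, 0, 0], 0]
    - [[0, 0, -1.5], [0, 0, 0], 0]
    - [[0, 0, -1], [0, 0, 0], 0]

```text
time: 3.65
tool_pos: [0.443, 0.0846, 0.1052]
orientation: [0.633, -0.626, 0.32, -0.324]
wrist_force: [1.5, 0.5, -2.7]
opening: 0.105
```

```bash
python3 -c "
from h import *
go([.43,.065,.104],35.8)"
```

```text
t 3.65 pos [0.443  0.0846 0.1052] F [ 1.5  0.5 -2.7] open 0.105 shift cm [ 0.82  0.09 -2.2 ] len 2.35
turn [-0.011  0.     0.   ] shift in goal axes cm [ 0.83  0.12 -2.2 ]
```

>>> apply_moves:
  commands:
    - [[0, 0, -0.7], [0, 0, 0], 0]
    - [[0, 0, -0.7], [0, 0, 0], 0]
    - [[0, 0, -0.7], [0, 0, 0], 0]
    - [[0, 0, -0.5], [0, 0, 0], 0]
    - [[0, 0, -0.5], [0, 0, 0], 0]

```text
time: 4.07
tool_pos: [0.4375, 0.0804, 0.1054]
orientation: [0.652, -0.602, 0.312, -0.34]
wrist_force: [14.7, 11.9, -16.8]
opening: 0.104
```

>>> apply_moves:
  commands:
    - [[0, 0, -0.5], [0, 0, 0], 0]
    - [[0, 0, -0.5], [0, 0, 0], 0]
    - [[0, 0, -0.5], [0, 0, 0], 0]

```text
time: 4.32
tool_pos: [0.4381, 0.0807, 0.1058]
orientation: [0.662, -0.588, 0.307, -0.348]
wrist_force: [14.8, 12.4, -16.0]
opening: 0.112
```

The stop has been reached: about 19 N, with no more travel, 117 mm pulled. I'll open the fingers, level the tool and rise.

>>> apply_moves:
  commands:
    - [[0, 0, 0], [0, 0, 0], 28]
    - [[0, 0, 0], [0, 0, 0], 28]
    - [[0, 0, 0], [0, 0, 0], 28]

```text
time: 4.57
tool_pos: [0.4395, 0.081, 0.1071]
orientation: [0.663, -0.587, 0.306, -0.349]
wrist_force: [0.8, -0.6, -0.1]
opening: 0.264
```

```bash
python3 -c "
from h import *
go([.4385,.081,.104],35.8)"
```

```text
t 4.57 pos [0.4395 0.081  0.1071] F [ 0.8 -0.6 -0.1] open 0.264 shift cm [-0.05  0.29 -0.12] len 0.32
turn [-0.123 -0.019  0.006] shift in goal axes cm [-0.05  0.31 -0.08]
```

>>> apply_moves:
  commands:
    - [[0, 0, 0], [-0.06, -0.01, 0], 28]
    - [[0, 0, 0], [-0.06, -0.01, 0], 28]
    - [[0, -2, 0], [0, 0, 0], 28]
    - [[0, -3, 0], [0, 0, 0], 28]
    - [[0, -3, 0], [0, 0, 0], 28]
    - [[0, -3, 0], [0, 0, 0], 28]
    - [[0, -1, 0], [0, 0, 0], 28]

```text
time: 5.15
tool_pos: [0.4345, 0.0791, 0.229]
orientation: [-0.624, 0.635, -0.325, 0.32]
wrist_force: [1.3, -0.1, -0.7]
opening: 0.279
```

Run:
```python
from h import *
go([.45,.1,.22],-54.2)
for n in('scene','top'):
    p,d=grab(n); np.savez(n+'2.npz',p=p,d=d)
    b=(250,170,410,290) if n=='scene' else (200,160,330,260)
    save(n+'2',p,5,b)
```

```text
t 5.15 pos [0.4345 0.0791 0.229 ] F [ 1.3 -0.1 -0.7] open 0.279 shift cm [-0.79  0.86  2.49] len 2.75
turn [0.013 1.57  0.015] shift in goal axes cm [-2.48  0.9  -0.79]
```

View pics/scene2.png

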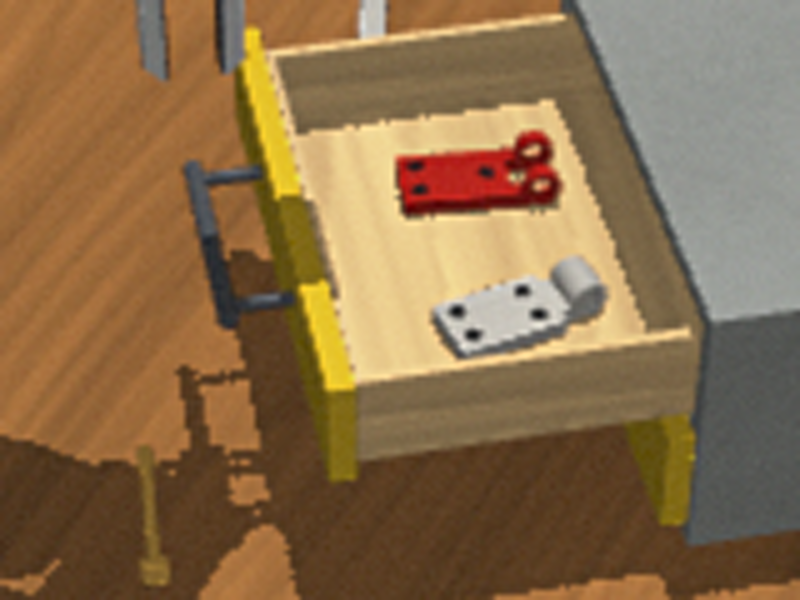

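The drawer is fully out, with the red leaf at crop (480,175) and the steel leaf at crop (510,310), its knuckle end at (580,285).

Run:
```python
from h import *
D=np.load('scene2.npz'); hsv=cv2.cvtColor(D['p'],cv2.COLOR_RGB2HSV); w=cloud('scene',D['d'])
M=np.zeros((480,640),np.uint8); M[218:244,332:374]=1
m=(M>0)&(hsv[...,1]<50)&(hsv[...,2]>60)
m=m.astype(np.uint8); n,l,st,_=cv2.connectedComponentsWithStats(cv2.morphologyEx(m,cv2.MORPH_CLOSE,np.ones((3,3)))); i=1+np.argmax(st[1:,4]); m=l==i
print(st[i]); q=w[m]; print('z',np.percentile(q[:,2],[5,25,50,75,95]).round(4))
o=np.zeros((480,640,3),np.uint8)
# plane rays at plate top z=.100
v,u=np.nonzero(m); 
P=ray('scene',np.c_[u,v],.100)
r=cv2.minAreaRect(P[:,:2].astype(np.float32)); print('ray rect (knuckle incl)',r)
# PCA axis restricted: depth points plate
pl=q[(q[:,2]<.105)]; r2=cv2.minAreaRect(pl[:,:2].astype(np.float32)); print('plate depth',r2, len(pl))
kn=q[q[:,2]>.107]; print('knuckle',len(kn),kn.mean(0), cv2.minAreaRect(kn[:,:2].astype(np.float32)))
# corners in full px from crop of plate top
c=np.array([[433,315],[537,278],[565,320],[462,355]])/5+[250,170]-.4
print(ray('scene',c,.1).round(4))
D=np.load('top2.npz'); hsv=cv2.cvtColor(D['p'],cv2.COLOR_RGB2HSV); wt=cloud('top',D['d'])
mt=(hsv[...,1]<50)&(wt[...,2]>.093)&(wt[...,2]<.12)&(abs(wt[...,0]-.55)<.1)&(abs(wt[...,1]-.12)<.1)
print('top',mt.sum(),wt[mt].mean(0),cv2.minAreaRect(ray('top',np.argwhere(mt)[:,::-1],.1)[:,:2].astype(np.float32)) if mt.sum() else '')
```

```text
[337 221  34  20 388]
z [nan nan nan nan nan]
ray rect (knuckle incl) ((0.6023941040039062, 0.11211851984262466), (0.0922221839427948, 0.04767332226037979), 52.16770935058594)
plate depth ((0.6005812883377075, 0.11192936450242996), (0.08430464565753937, 0.043274275958538055), 48.428489685058594) 333
knuckle 42 [0.62220255 0.13845433 0.10981424] ((0.6230947971343994, 0.1368279904127121), (0.017291711643338203, 0.030254513025283813), 46.00876998901367)
[[0.561  0.0889 0.1   ]
 [0.5991 0.1374 0.1   ]
 [0.6246 0.1134 0.1   ]
 [0.5866 0.0675 0.1   ]]
top 321 [0.59861271 0.11590887 0.10274558] ((0.5983456373214722, 0.11715101450681686), (0.08594483137130737, 0.039656370878219604), 48.25699996948242)
```

View pics/top2.png

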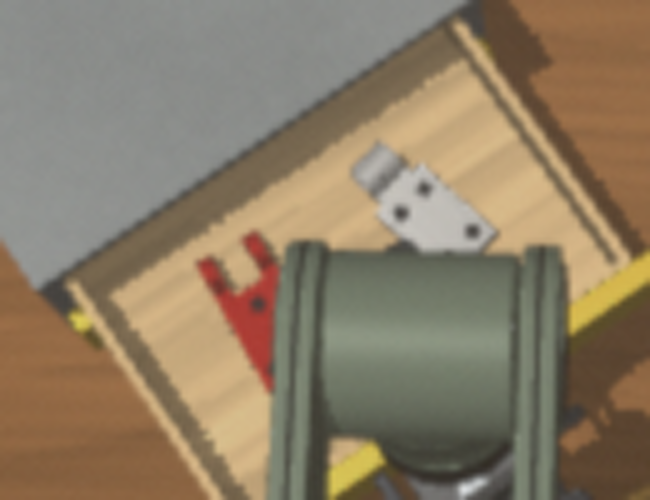

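Both views agree: the leaf's yaw is about 48.3° and its origin is near (0.597, 0.112). Its outline is 86×40 mm, as it should be. I'll turn the jaws across it and move above.

>>> apply_moves:
  commands:
    - [[0, 0, 0], [0, 0.12, 0], 70]
    - [[0, 0, 0], [0, 0.12, 0], 70]
    - [[0, 0, 0], [0, 0.12, 0], 70]
    - [[0, 0, 0], [0, 0.12, 0], 70]
    - [[0, 0, 0], [0, 0.12, 0], 70]
    - [[0, 0, 0], [0, 0.12, 0], 70]
    - [[0, 0, 0], [0, 0.12, 0], 70]
    - [[0, 0, 0], [0, 0.12, 0], 70]
    - [[0, 0, 0], [0, 0.12, 0], 70]
    - [[0, 0, 0], [0, 0.12, 0], 70]

```text
time: 6.08
tool_pos: [0.4233, 0.0764, 0.2132]
orientation: [0.307, -0.338, 0.631, -0.627]
wrist_force: [0.2, -0.7, 0.3]
opening: 0.7
```

```bash
python3 -c "
from h import *
go([.597,.1115,.21],-41.7)"
```

```text
t 6.08 pos [0.4233 0.0764 0.2132] F [ 0.2 -0.7  0.3] open 0.7 shift cm [-12.99  -0.45  12.04] len 17.72
turn [0.023 0.104 0.038] shift in goal axes cm [-14.17   0.32  10.63]
```

>>> apply_moves:
  commands:
    - [[0, -0.2, 0], [0.02, 0.1, 0.03], 70]
    - [[-2.8, -0.2, 2.1], [0, 0, 0], 70]
    - [[-2.8, -0.1, 2.1], [0, 0, 0], 70]
    - [[-2.8, -0.1, 2.1], [0, 0, 0], 70]
    - [[-2.5, 0, 2], [0, 0, 0], 70]
    - [[-1.5, 0, 1], [0, 0, 0], 70]
    - [[0, 0, 0], [0, 0, 0], 70]
    - [[0, 0, 0], [0, 0, 0], 70]

```text
time: 6.75
tool_pos: [0.563, 0.1048, 0.1962]
orientation: [0.272, -0.301, 0.65, -0.643]
wrist_force: [-0.3, -0.3, -0.2]
opening: 0.701
```

```bash
python3 -c "
from h import *
go([.597,.1115,.15],-41.7)"
```

```text
t 6.75 pos [0.563  0.1048 0.1962] F [-0.3 -0.3 -0.2] open 0.701 shift cm [-2.93  4.47  2.19] len 5.78
turn [ 0.026 -0.009  0.034] shift in goal axes cm [-2.76  4.62  2.1 ]
```

>>> apply_moves:
  commands:
    - [[-1.5, 0, 1.2], [0.026, -0.01, 0.034], 70]
    - [[-1.3, 1, 1], [0, 0, 0], 70]
    - [[0, 1.5, 0], [0, 0, 0], 70]
    - [[0, 1, 0], [0, 0, 0], 70]
    - [[0, 0, 0], [0, 0, 0], 70]

```text
time: 7.17
tool_pos: [0.5909, 0.1094, 0.1549]
orientation: [0.287, -0.293, 0.646, -0.644]
wrist_force: [0.2, -0.7, -0.8]
opening: 0.704
```

Run:
```python
from h import *
go([.597,.1115,.0935],-41.7)
p,d=grab('scene'); save('s3',p,6,(300,170,410,260))
```

```text
t 7.17 pos [0.5909 0.1094 0.1549] F [ 0.2 -0.7 -0.8] open 0.704 shift cm [-0.61  6.14  0.35] len 6.18
turn [0.006 0.001 0.007] shift in goal axes cm [-0.57  6.14  0.32]
```

View pics/s3.png

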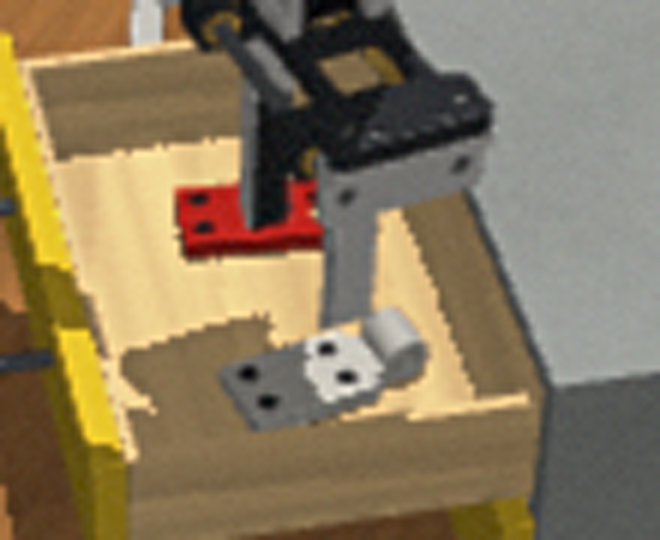

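The gripper stands above the leaf with its fingers on either side (about crop (345,310) and (262,220)), clear of the walls. Descending.

>>> apply_moves:
  commands:
    - [[-0.5, 1.5, 0.3], [0, 0, 0.007], 70]
    - [[-0.1, 1.5, 0], [0, 0, 0], 70]
    - [[0, 1.2, 0], [0, 0, 0], 70]
    - [[0, 0.8, 0], [0, 0, 0], 70]
    - [[0, 0.4, 0], [0, 0, 0], 70]
    - [[0, 0, 0], [0, 0, 0], 70]

```text
time: 7.72
tool_pos: [0.5956, 0.1114, 0.1033]
orientation: [0.29, -0.289, 0.646, -0.644]
wrist_force: [0.2, -0.0, -0.2]
opening: 0.697
```

Run:
```python
from h import *
go([.597,.1115,.0935],-41.7)
```

```text
t 7.72 pos [0.5956 0.1114 0.1033] F [ 0.2 -0.  -0.2] open 0.697 shift cm [-0.1   0.98  0.11] len 0.99
turn [ 0.003  0.001 -0.003] shift in goal axes cm [-0.1   0.98  0.1 ]
```

>>> apply_moves:
  commands:
    - [[-0.1, 0.6, 0.1], [0, 0, 0], 70]
    - [[0, 0.35, 0], [0, 0, 0], 70]
    - [[0, 0.1, 0], [0, 0, 0], 70]
    - [[0, 0, 0], [0, 0, 0], 70]

```text
time: 8.05
tool_pos: [0.5982, 0.1116, 0.0937]
orientation: [0.291, -0.288, 0.646, -0.644]
wrist_force: [-0.1, -0.1, -0.5]
opening: 0.701
```

>>> apply_moves:
  commands:
    - [[0, 0.1, 0], [0, 0, 0], 70]
    - [[0, 0, 0], [0, 0, 0], 10]
    - [[0, 0, 0], [0, 0, 0], 10]
    - [[0, 0, 0], [0, 0, 0], 10]
    - [[0, 0, 0], [0, 0, 0], 10]
    - [[0, 0, 0], [0, 0, 0], 10]

```text
time: 8.55
tool_pos: [0.5992, 0.1118, 0.0938]
orientation: [0.292, -0.288, 0.646, -0.644]
wrist_force: [-0.3, -0.6, -1.6]
opening: 0.423
```

The opening is 39.8 mm, so the plate is gripped. Lifting.

>>> apply_moves:
  commands:
    - [[0, -0.7, 0], [0, 0, 0], 10]
    - [[0, -1.5, 0], [0, 0, 0], 10]
    - [[0, -2, 0], [0, 0, 0], 10]
    - [[0, -2.5, 0], [0, 0, 0], 10]
    - [[0, -2.5, 0], [0, 0, 0], 10]
    - [[0, -2.5, 0], [0, 0, 0], 10]
    - [[0, -2, 0], [0, 0, 0], 10]
    - [[0, -1, 0], [0, 0, 0], 10]

```text
time: 9.22
tool_pos: [0.5926, 0.1106, 0.2409]
orientation: [0.286, -0.294, 0.648, -0.642]
wrist_force: [0.9, 0.0, -1.7]
opening: 0.419
```

Run:
```python
from h import *
go([.491,-.252,.2],-95.4)
```

```text
t 9.22 pos [0.5926 0.1106 0.2409] F [ 0.9  0.  -1.7] open 0.419 shift cm [33.83  4.13 16.54] len 37.88
turn [0.008 0.939 0.012] shift in goal axes cm [ 6.7   4.09 37.06]
```

>>> apply_moves:
  commands:
    - [[0, 0, 0], [0, 0.12, 0], 10]
    - [[0, 0, 0], [0, 0.12, 0], 10]
    - [[0, 0, 0], [0, 0.12, 0], 10]
    - [[0, 0, 0], [0, 0.12, 0], 10]
    - [[0, 0, 0], [0, 0.12, 0], 10]
    - [[0, 0, 0], [0, 0.12, 0], 10]
    - [[0, 0, 0], [0, 0.12, 0], 10]
    - [[0, 0, 0], [0, 0.1, 0], 10]

```text
time: 9.88
tool_pos: [0.5923, 0.1104, 0.2435]
orientation: [-0.052, 0.044, 0.706, -0.705]
wrist_force: [0.1, -0.6, -1.5]
opening: 0.42
```

Run:
```python
from h import *
go([.41,-.245,.2],-95.4)
```

```text
t 9.88 pos [0.5923 0.1104 0.2435] F [ 0.1 -0.6 -1.5] open 0.42 shift cm [13.25  4.47 37.67] len 40.18
turn [ 0.001 -0.04   0.011] shift in goal axes cm [14.81  4.35 37.1 ]
```

>>> apply_moves:
  commands:
    - [[1.2, 0, 3.4], [0, -0.04, 0.011], 10]
    - [[1.4, 0, 3.5], [0, 0, 0], 10]
    - [[1.4, 0, 3.5], [0, 0, 0], 10]
    - [[1.4, 0, 3.5], [0, 0, 0], 10]
    - [[1.4, 0.3, 3.5], [0, 0, 0], 10]
    - [[1.4, 0.3, 3.5], [0, 0, 0], 10]
    - [[1.4, 0.3, 3.5], [0, 0, 0], 10]
    - [[1.4, 0.3, 3.5], [0, 0, 0], 10]
    - [[1.4, 0.3, 3.5], [0, 0, 0], 10]
    - [[1, 0, 2], [0, 0, 0], 10]

```text
time: 10.72
tool_pos: [0.4168, -0.2147, 0.2208]
orientation: [-0.033, 0.027, 0.708, -0.705]
wrist_force: [-0.4, 0.3, -1.8]
opening: 0.418
```

Run:
```python
from h import *
go([.41,-.245,.15],-95.4)
```

```text
t 10.72 pos [ 0.4168 -0.2147  0.2208] F [-0.4  0.3 -1.8] open 0.418 shift cm [0.36 7.07 3.11] len 7.73
turn [0.004 0.01  0.009] shift in goal axes cm [0.39 7.08 3.08]
```

>>> apply_moves:
  commands:
    - [[0.3, 1.5, 1.2], [0, 0.01, 0.009], 10]
    - [[0, 2, 1.2], [0, 0, 0], 10]
    - [[0, 2.5, 0.6], [0, 0, 0], 10]
    - [[0, 2.5, 0], [0, 0, 0], 10]
    - [[0, 1.5, 0], [0, 0, 0], 10]
    - [[0, 0.5, 0], [0, 0, 0], 10]
    - [[0, 0, 0], [0, 0, 0], 10]

```text
time: 11.3
tool_pos: [0.4051, -0.2516, 0.1116]
orientation: [-0.038, 0.038, 0.707, -0.706]
wrist_force: [1.3, -0.1, -2.4]
opening: 0.414
```

Run:
```python
from h import *
go([.41,-.245,.073],-95.4)
for n in('scene','top'):
    p,d=grab(n); np.savez(n+'4.npz',p=p,d=d)
    b=(200,290,320,380) if n=='scene' else (350,180,470,270)
    save(n+'4',p,6,b)
```

```text
t 11.3 pos [ 0.4051 -0.2516  0.1116] F [ 1.3 -0.1 -2.4] open 0.414 shift cm [-0.41  3.86 -0.7 ] len 3.95
turn [ 0.002 -0.014  0.   ] shift in goal axes cm [-0.42  3.86 -0.7 ]
```

View pics/scene4.png

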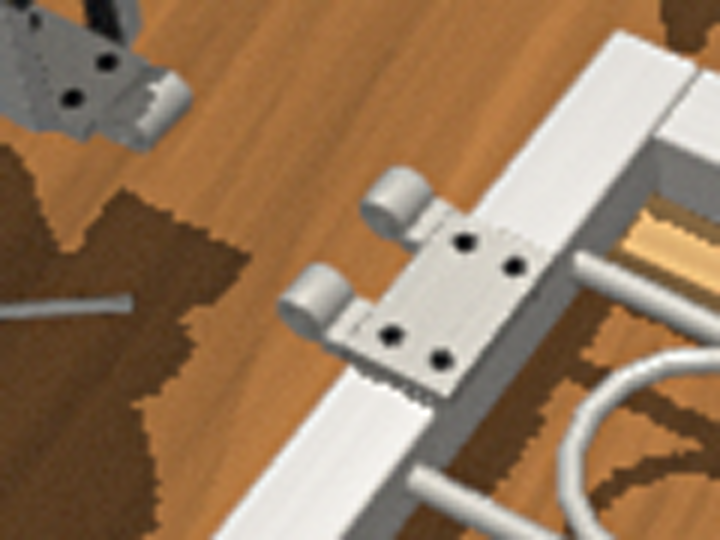

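View pics/top4.png

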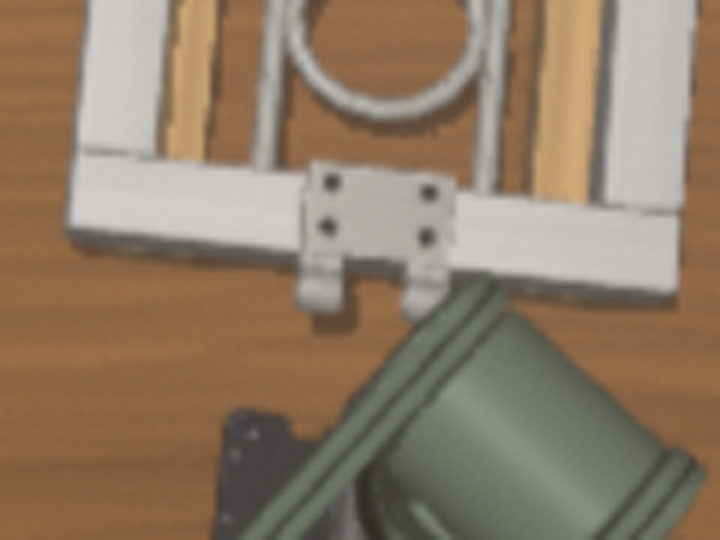

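Both views show the leaf held level short of the gate; its knuckle is at scene crop (160,110) and the fixed knuckles at (395,200) and (315,300). I'll measure both in the same scene cloud.

```bash
cat > g.py <<'E'
from h import *
yaw=np.radians(-5.4); H=np.array([.526,-.256])
G=np.array([[np.cos(yaw),-np.sin(yaw)],[np.sin(yaw),np.cos(yaw)]])
def gf(w): o=w.copy(); o[...,:2]=(w[...,:2]-H)@G; return o
def blobs(n,f,view=None):
    D=np.load(f); hsv=cv2.cvtColor(D['p'],cv2.COLOR_RGB2HSV); w=gf(cloud(n,D['d']))*1000
    return w,hsv
E
python3 - <<'E'
from g import *
for n,f in(('scene','scene4.npz'),('scene','scene0.npz'),('top','top0.npz')):
    w,hsv=blobs(n,f); x,y,z=w[...,0],w[...,1],w[...,2]
    print(n,f)
    for s in(1,-1):
        m=(x>-25)&(x<9)&(s*y>8)&(s*y<45)&(z>66)&(z<105)&(hsv[...,1]<70); q=w[m]
        print(' side',s,len(q),'x pct',np.percentile(q[:,0],[2,50]).round(1),'y pct',np.percentile(q[:,1],[2,50,98]).round(1),'ztop',np.percentile(q[:,2],[90,97]).round(1))
        t=q[q[:,2]>87]; print('   crest',len(t),t.mean(0).round(1))
    # screw holes: dark pixels on plate
    m=((x>15)&(x<75)&(abs(y)<40)&(hsv[...,2]<70)&(z>50)).astype(np.uint8)
    N,l,st,c=cv2.connectedComponentsWithStats(m)
    for i in range(1,N):
        if st[i,4]>=3: print('  hole',st[i,4],w[l==i].mean(0).round(1), (gf(ray(n,c[i],.08))*1000).round(1)[0])
w,hsv=blobs('scene','scene4.npz'); x,y,z=w[...,0],w[...,1],w[...,2]
m=np.zeros((480,640),bool); m[290:318,205:234]=1
m&=(hsv[...,1]<60)&(z>60)
q=w[m]; print('leaf z',np.percentile(q[:,2],[5,25,50,75,95]).round(1))
k=q[q[:,0]>-95]; 
for a in range(-150,-60,6):
    r=q[(q[:,0]>=a)&(q[:,0]<a+6)]
    if len(r)>3: print(a,len(r),'y',np.percentile(r[:,1],[3,97]).round(1),'z',np.percentile(r[:,2],[10,50,90]).round(1))
print('tcp gate',(gf(telemetry.sense()['tool_pos'])*1000).round(1))
E
```

```text
scene scene4.npz
 side 1 72 x pct [-7.2  1.5] y pct [11.3 18.8 31. ] ztop [93.6 94.1]
   crest 46 [ 3.2 21.6 91.5]
 side -1 81 x pct [-6.7  2. ] y pct [-39.7 -33.3 -20.1] ztop [93.1 94.8]
   crest 54 [  2.3 -29.8  91. ]
  hole 6 [33.  21.9 80. ] [33.  21.9 80. ]
  hole 6 [55.4 21.5 80.8] [55.1 22.  80. ]
  hole 5 [ 33.8 -26.4  80.5] [ 33.6 -26.2  80. ]
  hole 6 [ 55.8 -27.   81.6] [ 55.1 -26.1  80. ]
scene scene0.npz
 side 1 74 x pct [-6.7  1.8] y pct [12.3 18.9 32.3] ztop [92.7 95.1]
   crest 47 [ 2.6 22.2 91.1]
 side -1 79 x pct [-6.   1.5] y pct [-40.  -33.7 -20.2] ztop [93.2 94.9]
   crest 53 [  2.2 -30.2  91. ]
  hole 6 [33.7 21.  81.5] [33.  21.9 80. ]
  hole 6 [55.6 21.3 81.2] [55.1 22.  80. ]
  hole 5 [ 34.  -26.7  80.9] [ 33.6 -26.2  80. ]
  hole 6 [ 55.2 -26.3  80.2] [ 55.1 -26.1  80. ]
top top0.npz
 side 1 52 x pct [-10.2  -2.3] y pct [16.2 26.7 36.2] ztop [94.7 97.7]
   crest 35 [-1.8 25.8 91.5]
 side -1 55 x pct [-10.8  -1.5] y pct [-35.7 -25.  -15.9] ztop [95.4 98.3]
   crest 38 [ -0.8 -25.9  92.1]
leaf z [114.  117.2 119.6 126.9 139.5]
-150 5 y [3.4 8.3] z [116.6 118.3 119.3]
-144 16 y [-3.3 10.2] z [115.7 118.  120.2]
-138 16 y [-9.2  9.3] z [115.  117.4 119. ]
-132 20 y [-11.8  11.3] z [114.8 116.6 121. ]
-126 37 y [-19.8  12.7] z [115.7 118.2 121.6]
-120 47 y [-34.4  13.1] z [116.5 118.6 135.8]
-114 109 y [-38.3  19.7] z [116.8 125.4 149.7]
-108 40 y [-28.1   9.5] z [114.7 118.1 120.4]
-102 36 y [-28.1   6.1] z [114.  117.3 120.5]
-96 15 y [-22.9   2.4] z [111.  120.  125.5]
-90 27 y [-22.7   0.9] z [113.6 128.  129.9]
-84 36 y [-22.6   2.3] z [116.4 127.5 131.6]
-78 47 y [-22.9   1.9] z [118.8 123.9 128. ]
tcp gate [-119.5   -7.6  113.2]
```

```bash
cat >> g.py <<'E'
def crest(q,top):
    t=q[q[:,2]>top-5]; return len(t),t.mean(0).round(1),np.percentile(t[:,0],[5,95]).round(1),np.percentile(t[:,1],[3,97]).round(1)
E
python3 - <<'E'
from g import *
w,hsv=blobs('scene','scene4.npz')
m=np.zeros((480,640),bool); m[296:318,215:234]=1
m&=(hsv[...,1]<70)&(w[...,0]>-100)&(w[...,0]<-60)&(w[...,2]>100)
print('leaf crest',crest(w[m],129.8))
x,y,z=w[...,0],w[...,1],w[...,2]
for s in(1,-1):
    m=(x>-25)&(x<12)&(s*y>8)&(s*y<45)&(z>66)&(z<105)&(hsv[...,1]<70); print('gate',crest(w[m],92))
go([.41,-.251,.0738],-95.4)
E
```

```text
leaf crest (70, array([-81.2, -10.3, 128.2]), array([-88.5, -73.5]), array([-22.6,   2.4]))
gate (54, array([ 4.3, 21.5, 91.3]), array([-2.9, 11. ]), array([11.4, 30.4]))
gate (61, array([  3.2, -29.8,  90.8]), array([-6.2, 10.6]), array([-39.2, -20.6]))
t 11.4 pos [ 0.4063 -0.2523  0.1132] F [ 0.7  0.4 -1.9] open 0.42 shift cm [-0.35  3.94 -0.17] len 3.96
turn [-0.    -0.013 -0.002] shift in goal axes cm [-0.36  3.94 -0.16]
```

>>> apply_moves:
  commands:
    - [[0, 1.2, -0.3], [0, -0.013, 0], 10]
    - [[0, 1.3, -0.3], [0, 0, 0], 10]
    - [[0, 0.8, 0], [0, 0, 0], 10]
    - [[0, 0.4, 0], [0, 0, 0], 10]
    - [[0, 0.2, 0], [0, 0, 0], 10]
    - [[0, 0, 0], [0, 0, 0], 10]

```text
time: 11.9
tool_pos: [0.4135, -0.2505, 0.0811]
orientation: [0.027, -0.038, -0.702, 0.71]
wrist_force: [0.7, -0.2, -1.2]
opening: 0.42
```

```bash
cat >> g.py <<'E'
def tgt(x,y,z): return np.r_[H+G@np.array([x,y])/1000,z]
E
python3 - <<'E'
from g import *
go(tgt(-80,-1,.0738),-95.4); print((gf(telemetry.sense()['tool_pos'])*1000).round(1))
E
```

```text
t 11.9 pos [ 0.4135 -0.2505  0.0811] F [ 0.7 -0.2 -1.2] open 0.42 shift cm [-3.24  0.78 -0.41] len 3.36
turn [-0.011  0.003 -0.016] shift in goal axes cm [-3.25  0.73 -0.41]
[-112.5   -5.1   81.1]
```

>>> apply_moves:
  commands:
    - [[-0.8, 0.4, -0.2], [-0.01, 0, -0.015], 10]
    - [[-0.8, 0.3, -0.2], [0, 0, 0], 10]
    - [[-0.8, 0.1, 0], [0, 0, 0], 10]
    - [[-0.5, 0, 0], [0, 0, 0], 10]
    - [[-0.2, 0, 0], [0, 0, 0], 10]
    - [[0, 0, 0], [0, 0, 0], 10]

```text
time: 12.4
tool_pos: [0.4494, -0.2515, 0.0763]
orientation: [0.03, -0.034, -0.705, 0.708]
wrist_force: [0.6, 0.5, -2.7]
opening: 0.418
```

Run:
```python
from g import *
go(tgt(-80,-1,.0738),-95.4); print((gf(telemetry.sense()['tool_pos'])*1000).round(1))
```

```text
t 12.4 pos [ 0.4494 -0.2515  0.0763] F [ 0.6  0.5 -2.7] open 0.418 shift cm [ 0.33  0.25 -0.17] len 0.45
turn [-0.004  0.003 -0.006] shift in goal axes cm [ 0.33  0.25 -0.17]
[-76.7  -2.7  76.3]
```

>>> apply_moves:
  commands:
    - [[0, 0.2, -0.2], [-0.004, 0.003, -0.006], 10]
    - [[0, 0.05, 0], [0, 0, 0], 10]
    - [[0, 0, 0], [0, 0, 0], 10]
    - [[0, 0, 0], [0, 0, 0], 10]

```text
time: 12.73
tool_pos: [0.4492, -0.2492, 0.0737]
orientation: [0.034, -0.033, -0.706, 0.706]
wrist_force: [0.5, 1.0, -1.8]
opening: 0.421
```

Run:
```python
from g import *
go(tgt(-35.5,-1,.0738),-95.4); t=gf(telemetry.sense()['tool_pos'])*1000; print(t.round(1))
p,d=grab('scene'); np.savez('scene5.npz',p=p,d=d); save('scene5',p,8,(215,305,295,365))
w,hsv=blobs('scene','scene5.npz'); x,y,z=w[...,0],w[...,1],w[...,2]
g=hsv[...,1]<70; xk=t[0]+36
m=g&(abs(x-xk-2)<12)&(abs(y+4)<25)&(z>66)&(z<105); print('leaf',crest(w[m],92))
for s in(1,-1):
    m=g&(abs(x-2)<12)&(s*(y+4)>12)&(s*(y+4)<45)&(z>66)&(z<105); print('gate',crest(w[m],92))
go(tgt(-35.5,-1,.0738),-95.4)
```

```text
t 12.73 pos [ 0.4492 -0.2492  0.0737] F [ 0.5  1.  -1.8] open 0.421 shift cm [-4.16 -0.01  0.05] len 4.16
turn [-0.     0.     0.001] shift in goal axes cm [-4.16 -0.01  0.05]
[-77.1  -0.5  73.7]
leaf (75, array([-38.2,  -2.8,  90.1]), array([-46.5, -30.4]), array([-15. ,  10.1]))
gate (59, array([ 3.9, 22. , 90.8]), array([-5. , 11.5]), array([12., 32.]))
gate (63, array([  3.7, -29.2,  90.3]), array([-4.6, 11.3]), array([-39.2, -19.2]))
t 12.78 pos [ 0.4491 -0.2492  0.0737] F [ 0.6  0.5 -1.8] open 0.423 shift cm [-4.17 -0.02  0.05] len 4.17
turn [-0.     0.     0.001] shift in goal axes cm [-4.17 -0.01  0.05]
```

View pics/scene5.png

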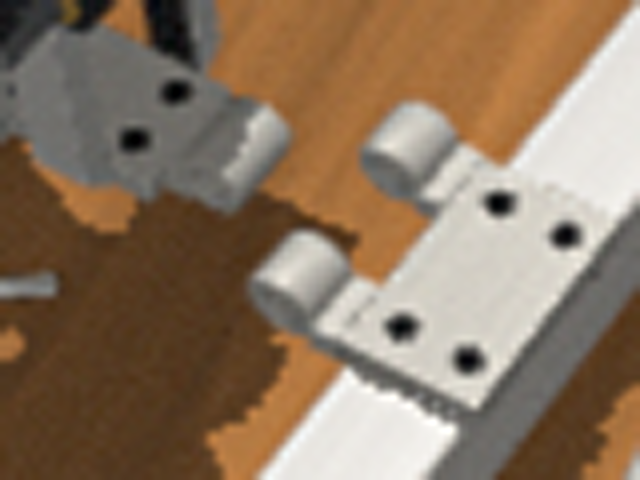

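The scene shows the leaf knuckle (crop (250,150)) in line with the gap between the fixed knuckles at (405,150) and (300,280). By the same-camera comparison it must go +41.8 mm in gate x, −1.0 mm in y and +0.4 mm up. Advancing.

>>> apply_moves:
  commands:
    - [[-0.5, -0.03, 0.1], [0, 0, 0], 10]
    - [[-0.6, 0, 0], [0, 0, 0], 10]
    - [[-0.5, 0, 0], [0, 0, 0], 10]
    - [[0, 0, 0], [0, 0, 0], 10]
    - [[0, 0, 0], [0, 0, 0], 10]

```text
time: 13.2
tool_pos: [0.4666, -0.2522, 0.0742]
orientation: [0.034, -0.033, -0.706, 0.706]
wrist_force: [-1.1, -0.2, -1.6]
opening: 0.423
```

Run:
```python
from g import *
go(tgt(-35.3,-1.5,.074),-95.4); t=gf(telemetry.sense()['tool_pos'])*1000; print(t.round(1))
```

```text
t 13.2 pos [ 0.4666 -0.2522  0.0742] F [-1.1 -0.2 -1.6] open 0.423 shift cm [-2.42  0.01 -0.04] len 2.42
turn [-0.    -0.001  0.001] shift in goal axes cm [-2.42  0.02 -0.03]
[-59.5  -1.8  74.2]
```

>>> apply_moves:
  commands:
    - [[-0.5, 0, 0], [0, 0, 0], 10]
    - [[-0.5, 0, 0], [0, 0, 0], 10]
    - [[-0.5, 0, 0], [0, 0, 0], 10]
    - [[0, 0, 0], [0, 0, 0], 10]
    - [[0, 0, 0], [0, 0, 0], 10]

```text
time: 13.62
tool_pos: [0.4835, -0.2538, 0.074]
orientation: [0.034, -0.033, -0.706, 0.706]
wrist_force: [0.7, 0.3, -1.6]
opening: 0.419
```

Run:
```python
from g import *
go(tgt(-35.3,-1.5,.074),-95.4); t=gf(telemetry.sense()['tool_pos'])*1000; print(t.round(1))
```

```text
t 13.62 pos [ 0.4835 -0.2538  0.074 ] F [ 0.7  0.3 -1.6] open 0.419 shift cm [-0.72  0.   -0.03] len 0.72
turn [-0.    -0.     0.001] shift in goal axes cm [-0.72  0.   -0.03]
[-42.5  -1.8  74. ]
```

>>> apply_moves:
  commands:
    - [[-0.3, 0, 0], [0, 0, 0], 10]
    - [[-0.3, 0, 0], [0, 0, 0], 10]
    - [[0, 0, 0], [0, 0, 0], 10]
    - [[0, 0, 0], [0, 0, 0], 10]
    - [[0, 0, 0], [0, 0, 0], 10]

```text
time: 14.03
tool_pos: [0.4899, -0.2542, 0.0738]
orientation: [-0.034, 0.033, 0.706, -0.706]
wrist_force: [0.4, 0.5, -2.0]
opening: 0.418
```

```bash
cat > chk.py <<'E'
from g import *
import sys
go(tgt(-35.3,-1.5,.074),-95.4); t=gf(telemetry.sense()['tool_pos'])*1000; print(t.round(1))
D=[grab('scene') for _ in range(4)]
p=D[0][0]; d=np.median([q[1] for q in D],0); np.savez('s6.npz',p=p,d=d); save(sys.argv[1],p,8,(215,305,295,365))
w,hsv=blobs('scene','s6.npz'); x,y,z=w[...,0],w[...,1],w[...,2]
g=(hsv[...,1]<70)&(abs(x-2)<11)&(z>66)&(z<105)
for nm,c,h in(('leaf',-3.8,11),('g+',22.4,9),('g-',-29.8,9)):
    m=g&(abs(y-c)<h); q=w[m]; print(nm,crest(q,92),'zp',np.percentile(q[:,2],[80,90,95]).round(1))
m=(hsv[...,1]<70)&(abs(x-2)<11)&(abs(y+3.6)<40)&(z>85)
print('y hist',[(int(b),int(c)) for b,c in zip(range(-44,36,2),np.histogram(y[m],np.arange(-44,38,2))[0])])
E
python3 chk.py s6a
```

```text
t 14.03 pos [ 0.4899 -0.2542  0.0738] F [ 0.4  0.5 -2. ] open 0.418 shift cm [-0.08 -0.02 -0.01] len 0.09
turn [-0.    -0.     0.001] shift in goal axes cm [-0.08 -0.02 -0.01]
[-36.1  -1.6  73.8]
leaf (64, array([ 2.9, -3.7, 90.2]), array([-5.5, 10. ]), array([-13.1,   5.8])) zp [91.5 92.  92.5]
g+ (54, array([ 3.9, 21.7, 90.6]), array([-4.1, 11. ]), array([13.7, 30. ])) zp [92.2 92.7 93.1]
g- (58, array([  3.7, -30. ,  90.7]), array([-5.1, 10.4]), array([-38.1, -21.2])) zp [91.3 92.1 92.9]
y hist [(-44, 3), (-42, 3), (-40, 13), (-38, 14), (-36, 11), (-34, 23), (-32, 17), (-30, 30), (-28, 48), (-26, 59), (-24, 71), (-22, 84), (-20, 76), (-18, 80), (-16, 91), (-14, 84), (-12, 78), (-10, 82), (-8, 74), (-6, 85), (-4, 63), (-2, 77), (0, 73), (2, 87), (4, 59), (6, 59), (8, 48), (10, 37), (12, 35), (14, 37), (16, 39), (18, 37), (20, 32), (22, 33), (24, 34), (26, 30), (28, 28), (30, 31), (32, 22), (34, 18)]
```

View pics/s6a.png

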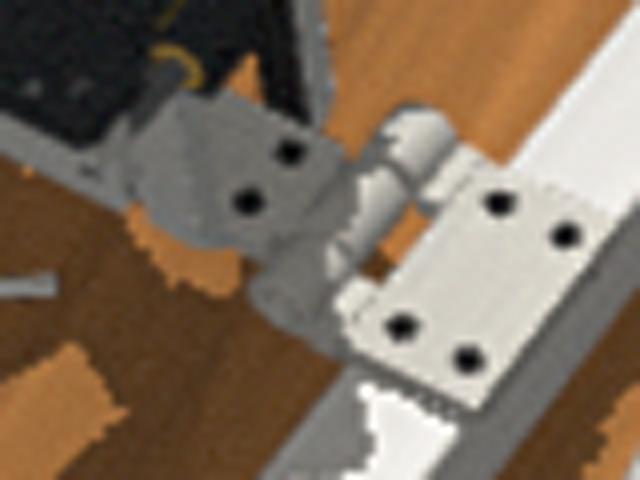

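In line, the leaf is 0.9 mm short in x and about 0.4 mm low. One small correction.

>>> apply_moves:
  commands:
    - [[-0.08, -0.03, -0.03], [0, 0, 0], 10]
    - [[0, 0, 0], [0, 0, 0], 10]
    - [[0, 0, 0], [0, 0, 0], 10]
    - [[0, 0, 0], [0, 0, 0], 10]

```text
time: 14.57
tool_pos: [0.4905, -0.254, 0.0742]
orientation: [-0.034, 0.033, 0.706, -0.706]
wrist_force: [0.7, -0.7, -1.8]
opening: 0.423
```

```bash
python3 chk.py s7 | head -6
python3 - <<'E'
from g import *
# plate tilt of held leaf and drawer check
D=np.load('s6.npz'); hsv=cv2.cvtColor(D['p'],cv2.COLOR_RGB2HSV); w=gf(cloud('scene',D['d']))*1000
m=(hsv[...,1]<60)&(w[...,0]>-40)&(w[...,0]<-14)&(abs(w[...,1]+3)<14)&(abs(w[...,2]-80)<6); q=w[m]
A=np.c_[q[:,0]+30,q[:,1],np.ones(len(q))]; print('plate slopes x,y,z at -30',len(q),np.linalg.lstsq(A,q[:,2],rcond=None)[0].round(3))
p,d=grab('top'); g=cloud('top',d); hs=cv2.cvtColor(p,cv2.COLOR_RGB2HSV)
f=(abs(g[...,2]-.147)<.012)&(hs[...,0]>20)&(hs[...,0]<32)&(hs[...,1]>180)&(g[...,0]>.3)&(abs(g[...,1]-.15)<.2)
r=cv2.minAreaRect(g[f][:,:2].astype(np.float32)); c=np.array(r[0]); print('front',r,'along from cab centre',((c-[.718,.271])@[.811,.585]).round(4))
s=telemetry.sense(); print(s['wrist_force'].round(1),s['moment'].round(2),np.abs(s['joint_vel']).max())
E
```

```text
t 14.57 pos [ 0.4905 -0.254   0.0742] F [ 0.7 -0.7 -1.8] open 0.423 shift cm [-0.03  0.02  0.02] len 0.04
turn [-0.    -0.001  0.001] shift in goal axes cm [-0.03  0.02  0.02]
[-35.6  -1.3  74.2]
leaf (67, array([ 3.3, -4.1, 90.1]), array([-5.4, 10.3]), array([-14.2,   6.2])) zp [91.3 91.8 92.4]
g+ (56, array([ 3.7, 21.9, 90.2]), array([-3.7, 10.7]), array([13.8, 30.5])) zp [91.5 92.2 92.7]
g- (60, array([  3.8, -30.1,  90.4]), array([-5.7, 10.8]), array([-38.5, -21.4])) zp [91.1 91.9 92.6]
plate slopes x,y,z at -30 111 [-1.8000e-02 -2.0000e-03  8.0598e+01]
front ((0.0, 0.0), (0.0, 0.0), 0.0) along from cab centre -0.7408
[ 0.3 -0.4 -1.4] [-0.05  0.15  0.01] 0.0014539986696030407
```

View pics/s7.png

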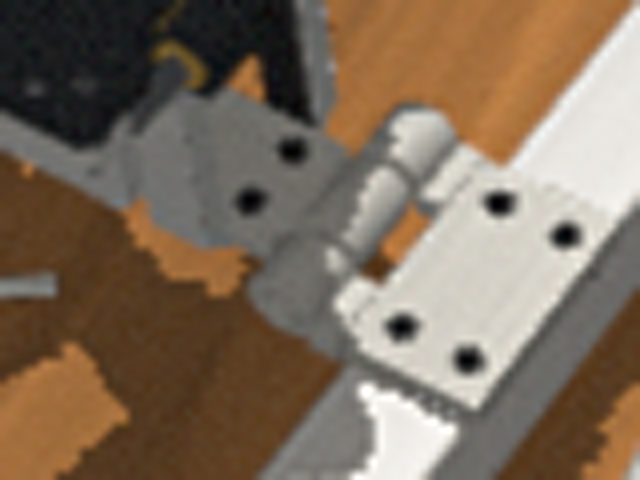

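The last view shows the knuckle between the two fixed ones, with seams at both ends ((405,180) and (345,245)), and the wrist force shows only the leaf's weight. One last check on the drawer, then I'll hand in.

Run:
```python
from h import *
def front(f):
    D=np.load(f); hs=cv2.cvtColor(D['p'],cv2.COLOR_RGB2HSV); g=cloud('scene',D['d'])
    m=(abs(g[...,2]-.145)<.006)&(hs[...,0]>20)&(hs[...,0]<34)&(hs[...,1]>180)&(g[...,0]<.75)&(g[...,1]<.4)
    q=(g[m][:,:2]-[.718,.271])@[.811,.585]; red=(hs[...,1]>150)&((hs[...,0]<8)|(hs[...,0]>172))&(abs(g[...,2]-.1)<.02)&(g[...,0]<.75)&(g[...,1]<.4)
    return f,m.sum(),np.median(q).round(4),g[red].mean(0).round(3)
for f in('scene0.npz','scene2.npz','s6.npz'): print(front(f))
s=telemetry.sense(); print(s['time'],s['tool_pos'].round(4),s['wrist_force'].round(1),s['opening'])
order.close_job()
```

```text
('scene0.npz', np.int64(425), np.float64(-0.1807), array([0.605, 0.248, 0.098]))
('scene2.npz', np.int64(397), np.float64(-0.2997), array([0.538, 0.199, 0.1  ]))
('s6.npz', np.int64(428), np.float64(-0.3), array([0.538, 0.199, 0.1  ]))
14.8167 [ 0.4905 -0.254   0.0742] [ 0.3 -0.4 -1.4] 0.4194121458653651
the job is handed in; nothing more can be done
```

I handed the job in at 14.8 s. The drawer is open at its stop, and the gripper holds the steel leaf with its knuckle between the gate's two knuckles. No verdict was reported.

- **Drawer:** I pulled it 117 mm until it stopped moving at about 19 N. It stayed where it was afterwards, and the red leaf is still inside, unmoved since then.
- **Fit:** in the scene camera the leaf's knuckle is within about 0.5 mm of the fixed ones in x and height. The plate slopes about 1° at most.
- **Not leaning:** the wrist force is about 1.5 N, roughly what the leaf weighs, so I saw no sign of contact. The arm is steady and the grip opening is about 40 mm, which matches the plate.

**Least certain:** the sideways centring in the 32 mm gap is only good to 1–2 mm, against 3 mm of clearance each side. The knuckle edges, the screw holes and the top camera disagreed by about that much. My top-camera check of the drawer front found nothing, so I confirmed it in the scene camera instead. I did not re-measure the other things on the bench, but no move went near them.

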